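Free the seized filter cartridge from an air manifold

TASK

The filter cartridge has seized in the small steel air manifold. Pick the manifold up by its block, not by the cartridge's knob, stand it upright on the vice's rails between the open jaws and let go of it; then take the cartridge by its knob and twist it back and forth while drawing it slowly upward, so that it comes right out while the block stays down in the vice. Set the cartridge down in the round steel dish without dropping it, and leave the other things on the bench where they are.

Things in the scene. Friction and masses are not known exactly. Their poses are not given: they have to be found in the camera images.
- manifold: Loose rectangular steel block, 68 (its x) x 40 (its y) x 70 mm (z), about 0.8 kg, standing upright on the bench; brass-rimmed ports in its two narrow faces (+-x). Origin: centre of its underside, z up. The cartridge sits in a bore in its top. Only its weight holds it down: a straight pull on the knob lifts block and cartridge together.
- bore_mouth (a point): Centre of the bore's mouth in the block's flat top, 70 mm above its underside. The bore is 28 mm wide, 56 mm deep, upright. The O-rings grip the bore with 15 to 22 N against sliding in any direction. While the cartridge turns, the grip acts mostly against the turning, so a slow pull (3 mm/s at about 1 rad/s of turning) then takes about 5 N.
- cartridge: Loose filter cartridge, 80 mm long, 0.09 kg, upright in the bore, only its knob showing. From the foot up: brass and copper element (24 mm wide, 30 mm long), aluminium land with two black O-rings (26 mm wide, 22 mm long), knob. Origin: centre of its foot's underside, z towards the knob. Home, it is 18 mm above the manifold's origin. Its grip is full for 10 mm of pull, half to 18 mm, then nil; it is out after 52 mm.
- cartridge_knob (a point): Centre of the cartridge's round knurled aluminium knob, 30 mm wide (31 mm at its lower rim), 28 mm high; 66 mm above the foot, 14 mm below the top. Home, the knob rests on the block's top. Turns freely either way, without end stops.
- cartridge_mid (a point): Point on the cartridge's axis half-way along it, 40 mm above its foot.
- drill_vice: Blue machine vice fixed to the bench, 107 x 231 mm over its T-bar and screw (which point to its own -y), 58 mm high to the jaw tops. Origin: on the bench, z up; x runs along the jaws, y from the screw to the fixed jaw. The jaws do not move; they stand 44 mm apart with flat upright faces at y = 22 and y = 66 mm, 72 mm long, 34 to 56 mm above the bench.
- vice_seat (a point): Where the centre of the block's underside belongs: midway between the jaws (y = 44 mm in the vice's frame), at the height of the two rails that run across the gap, 24 mm above the bench; same axes as the vice. The rails lie at x = 23 to 33 and -23 to -33 mm; the block stands on both, long side along x, within 8 mm of the centre along x, with 2 mm to spare at each jaw.
- dish: Round steel parts dish fixed to the bench, 150 mm across the rim, 28 mm high, open at the top; flat floor 126 mm wide, 7 mm above the bench. Origin: on the bench at its centre, z up.
- mug: White mug, 93 mm high, a bystander; origin at the centre of its underside.
- masking_tape: Roll of masking tape lying flat, 104 mm across, 25 mm high, a bystander; origin at the centre of its underside.
Mind the look-alikes: they are no part of the job. There is more than one size of the cartridge; the one meant has the size given above.

How it is judged:
On the way, in this order (a step that is already met when the one before it is completed fails the run):
1. The manifold stands upright on the vice's rails between its jaws, let go, with the cartridge still home (x of manifold in the frame of vice_seat between -0.012 and 0.012 m and y of manifold in the frame of vice_seat between -0.006 and 0.006 m and z of manifold in the frame of vice_seat between -0.004 and 0.004 m and angle between manifold's own z axis and vertical below 0.06 rad and contact force between the fingers and manifold below 0.1 N and z of cartridge in the frame of manifold below 0.024 m), for 0.3 s.
2. The cartridge is right out of the block, which still stands on the rails (x of manifold in the frame of vice_seat between -0.012 and 0.012 m and y of manifold in the frame of vice_seat between -0.006 and 0.006 m and z of manifold in the frame of vice_seat between -0.004 and 0.004 m and angle between manifold's own z axis and vertical below 0.06 rad and z of cartridge in the frame of manifold above 0.071 m), for 0.1 s.
At the end, for the whole second after the job is handed in: The cartridge lies or stands at rest in the dish (its middle within 60 mm of the dish's centre and lower than 60 mm), let go; the block stands upright (within 0.06 rad) on the vice's rails between the jaws, within 12 mm of centre along them (x of manifold in the frame of vice_seat between -0.012 and 0.012 m and y of manifold in the frame of vice_seat between -0.006 and 0.006 m and z of manifold in the frame of vice_seat between -0.004 and 0.004 m and angle between manifold's own z axis and vertical below 0.06 rad and horizontal distance between cartridge_mid and dish below 0.06 m and height (world z) of cartridge_mid below 0.06 m and contact force between cartridge and dish above 0.2 N and contact force between the fingers and cartridge below 0.1 N and linear speed of each of cartridge, manifold below 0.03 m/s); the robot touches nothing.
It fails at once if The block is pulled up by the cartridge, more than 15 mm off the vice's rails' height (contact force between the fingers and cartridge above 1 N and z of manifold in the frame of vice_seat above 0.015 m).
It fails at once if The cartridge is dropped (moves faster than 0.8 m/s while not held) (linear speed of cartridge above 0.8 m/s and contact force between the fingers and cartridge below 0.1 N and z of cartridge in the frame of manifold above 0.06 m).
It fails at once if The mug or the roll of tape is shoved more than 30 mm (distance of any of mug, masking_tape from where it was at the start of the episode above 0.03 m).
It also fails if it takes over 72 s, if anything falls off the work surface, if the arm or the gripper's body presses on something with over 40 N, if the wrist force passes 120 N, or if a joint passes its speed limit or range.

ROBOT

A 7-joint arm with a two-finger parallel gripper is mounted at the origin on the work surface; the furniture and walls round the work are solid. World frame = base frame: x ahead of the robot, y to its left, z up, the work surface at z = 0. Lengths are in m, angles in rad, forces in N, time in s.
With the tool pointing down it reaches from about 0.425 to 0.925 m from the base axis. Payload 6.8 kg.
Tool frame: the origin (TCP) lies on the centre line of the jaws, within the pads' length; the fingertips stand 14 mm ahead of it and the grasp point (between the pads) lies 5 mm behind it (r.nose_length is the distance from the TCP to the fingertips, in m); z points along the fingers, y is the direction in which the jaws open and shut (so a half turn about z gives the same grasp; the last joint's range is limited). The gripper opens to 85 mm and grips with 20 to 120 N. Pads are 22 mm wide; open, the fingers measure 114 mm over their backs; the gripper's body (76 mm by 85 mm) begins 54 mm behind the grasp point. The pads swing forward as they close: fully open they stand 13 mm farther back than shut.
Start: joints at [-1.302, 0.477, 0.022, 1.555, -0.011, 1.109, -0.083], TCP at [0.248, 0.628, 0.211] pointing down, gripper open.
Joint ranges: [-2.96, 2.96], [-0.34, 2.1], [-1.41, 1.46], [0.24, 2.44], [-1.37, 4.51], [0.17, 1.92], [-2.96, 2.96]. Speed limits (rad/s): [2.39, 2.39, 3.14, 3.14, 3.14, 3.14, 3.14].

INTERFACE

Orientations are given as a rotation vector (axis times angle).
In Python, from bench import r, imaging, look_for, outline_of gives the robot as it stands. The module is installed in compiled form; this text tells all that it offers.
- The arm moves only by the tool carry_out, never from a script. Its arguments are lists of equal length, an entry for each row: "offset": the shift along the tool's x, y, z as a fraction of full scale, a list of three; "turn": the turn, a rotation vector about the tool's x, y, z as a fraction of full scale, a list of three. A call has 1 to 8 rows; each row is the pose to reach, as a shift and turn from the pose commanded when the call began, along the tool's axes at that moment; what a row does not reach only later rows make up. Full scale, the value 1, is 0.5 m for a shift and 1.5 rad for a turn. A row lasts 1/10 s, in which the tool goes at most 50 mm and 8.59 degrees, less where a joint would pass 70% of its speed; a pose out of reach is approached as far as the arm can. A call with a number of a shift or a turn outside -1 to 1 is refused whole. A call with a gripper value outside its range is refused whole. "hand" is the closure, from 0 (fully open) to 1 (shut), set as the call begins (left out, the last holds). The fingers move at their own pace and stop on an object; "force" is the grip in N (left out, the last holds). Time passes only in rows, so rows that repeat a pose let the fingers close. It gives the time, the measured TCP pose, the force and the opening at its end, in the units of the state.
- r.get_obs(): the state, without advancing time (a new reading comes with each control period).
- imaging.grab_frame(name): name is "scene" or "top"; returns a dict with "pixels" (420x560x3 uint8, red, green, blue), "fx", "fy", "cx", "cy" (pixels), "k1" (the pictures are not rectified: a ray, as slopes to the right and down, at radius r is drawn at 1 + k1 r^2 times it, then the intrinsics apply), "R" (3x3) and "t" (3): a world point X has camera coordinates R X + t. Camera axes: x right, y down, z forward; pixel columns grow to the right and rows downward; lengths in m; the calibration is good to about 2 mm. A picture is of the moment at which its call begins. There is no depth.
- r.hand_in(): hands the job in, once; it reports no verdict.
Trained networks look in the newest picture that a camera, given by its name, has taken for a name from the list of things; names that differ only in an ending like _2 or _b are one class to them, and where a whole thing is asked for, a point or a joint stands for the part that bears it (a point fixed in the world has none). Each returns a list of dicts, best first, with "score" (0 to 1); they miss things now and then, are a little off and sometimes report something else, mostly with a low value. They report only what shows in the picture. A call takes as long as a camera call. They do not tell look-alikes from the thing itself.
- look_for(query, camera): "xyz" ([x, y, z] in m, in the coordinates of the camera as it stood for that picture, good to about 4 mm: the middle of the surface that is visible of it).
- outline_of(query, camera): "region" (420x560 bool, what is visible of it).
The state is a dict: "clock": time; "joints": joint angles; "qvel": joint speeds; "tau": joint torques, N m; "tcp_pos": TCP position; "orientation": TCP orientation; "contact_force": force on the tool from outside, world axes, zero at the start; "moment": the same for the moment, N m; "grip_width": finger opening in m.
Only numpy, scipy, OpenCV 4.12 (cv2) and the standard library are available. Lean on these libraries where they do the work, as an engineer would, in place of code of your own. Each camera call takes 0.05 s, during which the arm holds its last target. There are 200 camera calls.

## Working session

There is one attempt and no reset: what is moved stays moved. The work goes in short steps, Python scripts to look and compute and a tool call to move; the robot and the scene stay as the last step left them, time stands still between calls to the robot, and variables do not carry over. Pictures are saved under pics/ and viewed, about 8 in all and at most 12, crops included, and the job is handed in when it is done.

Besides the shell and the picture viewer there is one more tool, called after "Emit:" as a command line: name --argument value ..., lists and objects as JSON in quotes. carry_out: Moves the arm, as the interface text tells. Shift numbers are shares of 0.5 m and turn numbers shares of 1.5 rad, none past 1 either way. Its arguments: {"type":"object","properties":{"offset":{"type":"array","items":{"type":"array","items":{"type":"number","minimum":-1,"maximum":1}}},"turn":{"type":"array","items":{"type":"array","items":{"type":"number","minimum":-1,"maximum":1}}},"hand":{"type":"number"},"force":{"type":"number"}},"required":["offset","turn"]}

```bash
mkdir -p pics
cat > h.py <<'E'
import numpy as np, cv2
from bench import r, imaging, look_for, outline_of
from scipy.spatial.transform import Rotation as Ro
def grab(n,save=None):
    f=imaging.grab_frame(n)
    if save: cv2.imwrite('pics/'+save,f['pixels'][:,:,::-1])
    return f
def KD(f): return np.array([[f['fx'],0,f['cx']],[0,f['fy'],f['cy']],[0,0,1.]]),np.array([f['k1'],0,0,0,0.])
def toworld(f,x): return np.array(f['R']).T@(np.array(x)-np.array(f['t']))
def onz(f,uv,z):
    K,D=KD(f); n=cv2.undistortPoints(np.array(uv,float).reshape(-1,1,2),K,D).reshape(-1,2)
    R=np.array(f['R']);c=-R.T@np.array(f['t']); d=np.c_[n,np.ones(len(n))]@R
    return c+d*((z-c[2])/d[:,2])[:,None]
def proj(f,X):
    K,D=KD(f); return cv2.projectPoints(np.array(X,float).reshape(-1,1,3),cv2.Rodrigues(np.array(f['R']))[0],np.array(f['t'],float),K,D)[0].reshape(-1,2)
def tri(f1,u1,f2,u2):
    P=[];n=[]
    for f,u in((f1,u1),(f2,u2)):
        K,D=KD(f);n.append(cv2.undistortPoints(np.array(u,float).reshape(1,1,2),K,D).reshape(2,1));P.append(np.c_[np.array(f['R']),np.array(f['t'])])
    X=cv2.triangulatePoints(P[0],P[1],n[0],n[1])[:,0];return X[:3]/X[3]
E
python3 - <<'E'
from h import *
o=r.get_obs();print(o,r.nose_length)
for n in('scene','top'):
    f=grab(n,n+'0.png');print(n,-np.array(f['R']).T@f['t'],f['fx'],f['k1'])
    for q in['manifold','cartridge','drill_vice','dish','mug','masking_tape']:
        for d in look_for(q,n)[:3]: 
            w=toworld(f,d['xyz']);print(q,round(d['score'],2),w.round(3),proj(f,w).round(0))
E
```

```text
{'clock': 0.0, 'joints': array([-1.30207459,  0.47782208,  0.02230727,  1.55645748, -0.01151281,
        1.10928372, -0.08313004]), 'qvel': array([ 0.00022453,  0.00094387,  0.00014749,  0.00073804, -0.00247711,
       -0.00088431,  0.00017492]), 'tau': array([-6.62956222e-05, -5.96434522e+01,  1.60789076e+00, -2.81192476e+01,
        1.25276449e-02,  9.23612126e-03,  3.23968436e-05]), 'tcp_pos': array([0.24813927, 0.62705647, 0.20960783]), 'orientation': array([-5.88347580e-01, -3.08576844e+00,  2.87147398e-03]), 'contact_force': array([ 0.11314089, -0.58254607, -0.01573976]), 'moment': array([ 0.02972863, -0.01403564,  0.01771952]), 'grip_width': 0.08575786697555063} 0.014
scene [-0.3670281  -0.51510857  0.50898511] 450.90924602454976 -0.12492450058169347
manifold 0.96 [ 0.502 -0.061  0.039] [[329. 229.]]
cartridge 0.93 [0.418 0.011 0.074] [[284. 220.]]
cartridge 0.93 [0.393 0.184 0.069] [[221. 207.]]
cartridge 0.74 [ 0.507 -0.056  0.087] [[329. 210.]]
drill_vice 0.59 [0.494 0.195 0.026] [[244. 210.]]
dish 0.95 [ 0.516 -0.218  0.011] [[391. 256.]]
mug 0.81 [ 0.284 -0.296  0.061] [[385. 296.]]
mug 0.59 [ 0.498 -0.058  0.043] [[327. 228.]]
masking_tape 0.66 [ 0.512 -0.057  0.087] [[331. 209.]]
top [0.2259724  0.04867893 1.13344396] 399.3609962491959 0.034679735745325506
manifold 0.77 [ 0.503 -0.041  0.071] [[301. 180.]]
cartridge 0.72 [0.501 0.237 0.034] [[202. 185.]]
cartridge 0.71 [0.427 0.022 0.113] [[279. 204.]]
cartridge 0.67 [0.404 0.198 0.108] [[212. 214.]]
drill_vice 0.65 [0.505 0.238 0.033] [[202. 183.]]
dish 0.79 [ 0.476 -0.248  0.01 ] [[371. 194.]]
mug 0.93 [ 0.318 -0.296  0.039] [[395. 247.]]
mug 0.3 [ 0.518 -0.052  0.097] [[306. 172.]]
masking_tape 0.57 [0.335 0.335 0.023] [[165. 244.]]
```

Run:
```python
import cv2
a=cv2.imread('pics/scene0.png')[130:350,130:470];b=cv2.imread('pics/top0.png')[110:330,110:450]
cv2.imwrite('pics/A.png',cv2.resize(cv2.vconcat([a,b]),None,fx=1.35,fy=1.35,interpolation=cv2.INTER_CUBIC)[:600])
cv2.imwrite('pics/s1.png',cv2.resize(a,(800,518),interpolation=cv2.INTER_CUBIC));cv2.imwrite('pics/t1.png',cv2.resize(b,(800,518),interpolation=cv2.INTER_CUBIC))
```

```text
(no output)
```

View pics/s1.png

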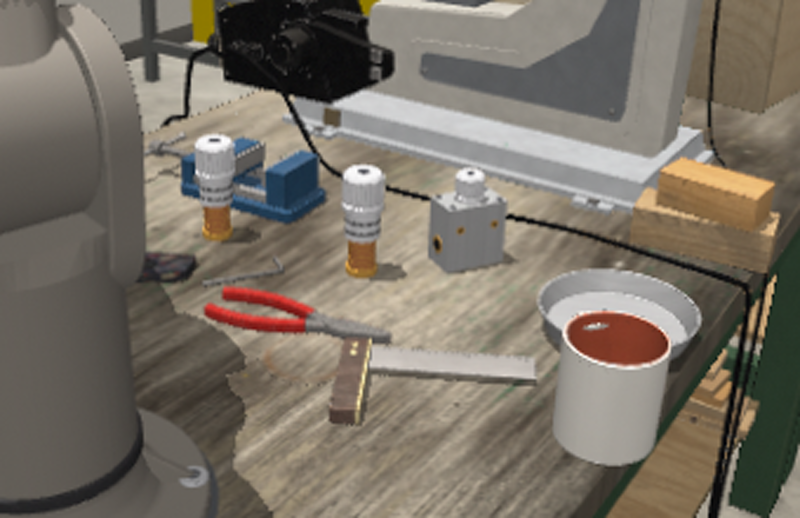

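View pics/t1.png

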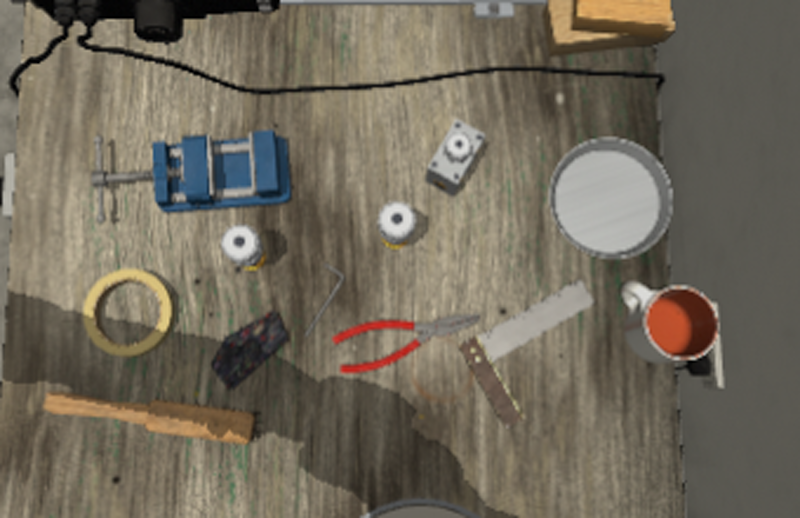

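The target is the cartridge in the block, with its knob at about scene crop (470,183) and top crop (458,146). Two free-standing full-length cartridges could be mistaken for it, at scene crop (362,215) and (215,185). The vice's screw points to world +y, the dish is on the right and nothing stands between the block and the vice. Next I'll fit the poses from both views.

```bash
cat > fit.py <<'E'
from h import *
from scipy.optimize import minimize
def box(x0,x1,y0,y1,z0,z1): return np.array([[a,b,c] for a in(x0,x1) for b in(y0,y1) for c in(z0,z1)],float)
def cyl(rad,z0,z1): 
    t=np.linspace(0,2*np.pi,32,endpoint=False);return np.vstack([np.c_[rad*np.cos(t),rad*np.sin(t),t*0+z] for z in(z0,z1)])
def pose(P,p): c,s=np.cos(p[2]),np.sin(p[2]);return P@np.array([[c,s,0],[-s,c,0],[0,0,1]])+[p[0],p[1],p[3] if len(p)>3 else 0]
def sil(f,parts,p,S=4):
    m=np.zeros((420*S,560*S),np.uint8)
    for P in parts:
        u=proj(f,pose(P,p)); h=cv2.convexHull(((u+.5)*S*16).astype(np.int32)); cv2.fillConvexPoly(m,h,255,shift=4)
    return cv2.resize(m,(560,420),interpolation=cv2.INTER_AREA)/255.
def fit(parts,obs,p0):
    def c(p): return sum(np.abs(sil(f,parts,p)-m).sum() for f,m in obs)
    best=None
    for dy in(-.25,0,.25):
        q=np.array(p0,float);q[2]+=dy
        s=minimize(c,q,method='Nelder-Mead',options=dict(initial_simplex=np.vstack([q]+[q+np.eye(len(q))[i]*[.012,.012,.15,.01][i] for i in range(len(q))]),xatol=1e-4,fatol=.1,maxiter=250))
        if best is None or s.fun<best.fun: best=s
    return best
def ov(f,parts,p,col,img):
    for P in parts:
        h=cv2.convexHull(((proj(f,pose(P,p))+.5)*4*16).astype(np.int32));cv2.polylines(img,[h],True,col,1,cv2.LINE_AA,shift=4)
E
cat > m1.py <<'E'
from fit import *
F={n:grab(n) for n in('scene','top')}
man=[box(-.034,.034,-.02,.02,0,.07),cyl(.015,.07,.098)]
jaws=[box(-.036,.036,.066,.10,.034,.058)]
M={}
for n in F:
    for q in('manifold','drill_vice','dish'):
        for d in outline_of(q,n)[:2]:
            m=d['region'];ys,xs=np.nonzero(m);print(n,q,round(d['score'],2),m.sum(),xs.min(),xs.max(),ys.min(),ys.max())
            M.setdefault((n,q),m)
C={n:[] for n in F}
for n in F:
    for d in outline_of('cartridge',n): 
        m=d['region'];ys,xs=np.nonzero(m);print(n,'cart',round(d['score'],2),m.sum(),xs.mean(),ys.mean())
        C[n].append(m)
def full(n):
    m=M[n,'manifold'].copy()
    for k in C[n]:
        if (cv2.dilate(m.astype(np.uint8),np.ones((5,5)))*k).sum()>3: m|=k
    return m.astype(float)
obs=[(F[n],full(n)) for n in F]
for y0 in(-.5,.5,1.1): 
    s=fit(man,obs,[.505,-.05,y0]);print('manifold',y0,s.x,s.fun)
    if y0==-.5 or s.fun<b.fun:b=s
s4=fit(man,obs,list(b.x)+[0.]);print('free z',s4.x,s4.fun)
dish=[cyl(.075,.02,.028),cyl(.063,0,.02)]
d=minimize(lambda p:sum(np.abs(sil(F['top'],dish,[p[0],p[1],0])-M['top','dish']).sum() for _ in[0]),[.49,-.235],method='Nelder-Mead',options=dict(initial_simplex=[[.49,-.235],[.5,-.235],[.49,-.225]]));print('dish',d.x,d.fun)
print('black',tri(F['scene'],(257,149),F['top'],(178,121)))
S=4;ims=[]
for n,(u,v,w,h) in dict(scene=(295,185,70,70),top=(275,150,70,60)).items():
    big=cv2.resize(F[n]['pixels'][:,:,::-1],None,fx=4,fy=4,interpolation=cv2.INTER_CUBIC)
    ov(F[n],man,b.x,(0,0,255),big);im=big[v*4:(v+h)*4,u*4:(u+w)*4];ims.append(im)
    v0=(195,180) if n=='scene' else (140,150)
    np.save(n+'.npy',F[n]['pixels'])
    vi=big[v0[1]*4:(v0[1]+(60 if n=='scene' else 60))*4,v0[0]*4:(v0[0]+(85 if n=='scene' else 100))*4];ims.append(vi)
H=max(i.shape[0] for i in ims)
row=lambda a,b:cv2.hconcat([cv2.copyMakeBorder(i,0,280-i.shape[0],0,0,0) for i in(a,b)])
r1,r2=row(*ims[:2]),row(*ims[2:]);W=max(r1.shape[1],r2.shape[1])
cv2.imwrite('pics/B.png',cv2.vconcat([cv2.copyMakeBorder(i,0,0,0,W-i.shape[1],0) for i in(r1,r2)]));print(W)
E
python3 m1.py
```

```text
scene manifold 0.63 940 312 345 210 244
scene drill_vice 0.87 1167 192 267 190 224
scene dish 0.63 1339 358 427 244 280
scene dish 0.63 2712 366 415 262 327
top manifold 0.78 315 290 314 161 191
top dish 0.88 2077 343 395 168 218
scene cart 0.97 645 283.6108527131783 222.0077519379845
scene cart 0.91 655 221.0091603053435 207.78625954198472
scene cart 0.64 172 329.4593023255814 209.37790697674419
top cart 0.8 291 213.05841924398626 214.17525773195877
top cart 0.66 221 277.579185520362 204.63800904977376
top cart 0.46 116 304.0689655172414 171.76724137931035
top cart 0.2 552 163.19384057971016 242.16666666666666
manifold -0.5 [ 0.52180666 -0.04753128 -0.53713694] 117.75294117647059
manifold 0.5 [ 0.52185131 -0.04727965 -0.54139092] 117.62745098039215
manifold 1.1 [ 0.5193777  -0.04912114  1.82750294] 372.5019607843137
free z [ 0.5232961  -0.04708409 -0.53268489 -0.00207469] 103.94509803921568
dish [ 0.47522187 -0.23718511] 96.54117647058823
black [0.648562   0.27798399 0.1442831 ]
680
```

View pics/B.png

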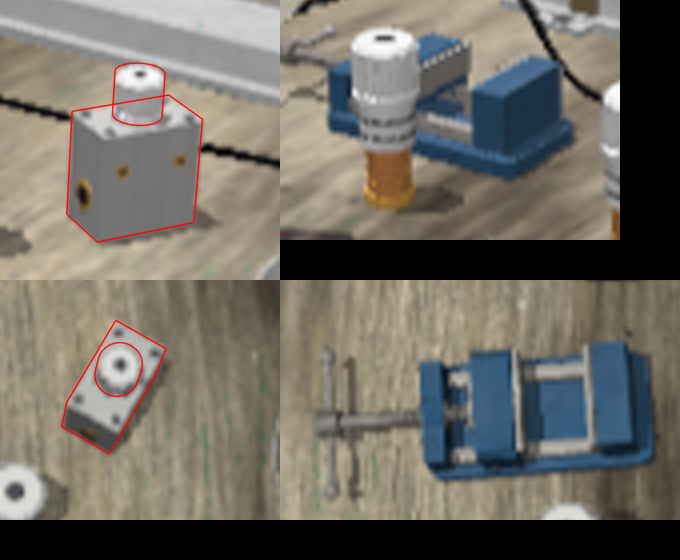

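```bash
cat > m2.py <<'E'
from fit import *
ims=[]
x,y=np.meshgrid(np.linspace(.56,.44,480),np.linspace(.28,.15,520),indexing='ij')
for n in('top','scene'):
    f=grab(n)
    for z in(.058,):
        u=proj(f,np.stack([x,y,0*x+z],-1)).astype(np.float32).reshape(480,520,2)
        im=cv2.remap(f['pixels'][:,:,::-1].copy(),u[...,0],u[...,1],cv2.INTER_CUBIC)
        for k in range(0,480,40): cv2.line(im,(0,k),(6,k),(0,255,255),1)
        for k in range(0,520,40): cv2.line(im,(k,0),(k,6),(0,255,255),1)
        ims.append(cv2.resize(im,(400,369)))
cv2.imwrite('pics/C.png',cv2.hconcat(ims))
E
python3 m2.py
```

```text
(no output)
```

View pics/C.png

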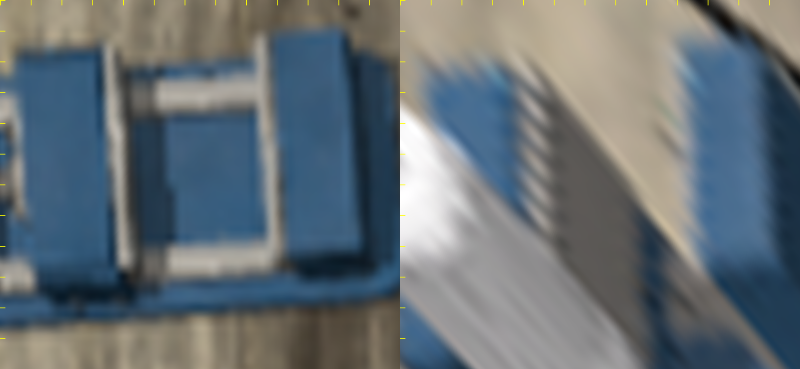

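```bash
cat > m3.py <<'E'
from fit import *
exec(open('m1.py').read().split("obs=[(F")[0].replace('from fit import *','').replace('print(','(lambda *a:None)('))
for n in F:
    s=fit(man,[(F[n],full(n))],[.522,-.047,-.54]);print('man',n,s.x.round(4),round(s.fun,1))
# vice edges in rectified pictures, 0.25 mm px
def rect(f,z):
    x,y=np.meshgrid(np.linspace(.56,.44,481),np.linspace(.28,.15,521),indexing='ij')
    u=proj(f,np.stack([x,y,0*x+z],-1)).astype(np.float32).reshape(481,521,2)
    return cv2.remap(f['pixels'].astype(np.float32),u[...,0],u[...,1],cv2.INTER_LINEAR)
def edge(im,c0,c1,rows,sgn):   # columns as offsets about guess line
    B=cv2.GaussianBlur(im[...,2]-im[...,0],(0,0),3); g=np.gradient(B,axis=1)*sgn
    pts=[]
    for k in rows:
        c=c0+(c1-c0)*(k-rows[0])/(rows[-1]-rows[0]); a=np.arange(int(c-18),int(c+18)); w=np.clip(g[k,a],0,None);p=w.argmax()
        q=slice(max(p-5,0),p+6);pts.append((k,(a[q]*w[q]).sum()/w[q].sum()))
    pts=np.array(pts);L=cv2.fitLine(pts[:,::-1].astype(np.float32).reshape(-1,1,2),cv2.DIST_HUBER,0,.01,.01).ravel()
    dx,dy,cx,cy=L; sl=dx/dy; mid=cx+sl*(240-cy); return sl,.28-mid*.00025
t=rect(F['top'],.058);rows=list(range(80,300,4))
k=1.3  # 0.325->0.25 mm px
for nm,a,b,s in(('movblue right',102,116,-1),('fixblue left',271,283,1),('fixblue right',346,360,-1)):
    print(nm,edge(t,a*k+ (b-a)*k*.12,a*k+(b-a)*k*.9,rows,s))
# jaw ends (x extent) of fixed jaw
B=t[...,2]-t[...,0]; c=int(315*k)
B=cv2.GaussianBlur(B,(0,0),3); col=B[:,c-30:c+30].mean(1); g=np.gradient(col);print('fixed jaw x ends',.56-.00025*(20+g[20:90].argmax()), .56-.00025*(290+g[290:360].argmin()))
E
python3 m3.py
```

```text
man scene [ 0.5198 -0.0482 -0.2895] 89.2
man top [ 0.5214 -0.0469 -0.5424] 44.0
movblue right (np.float32(0.037354145), np.float32(0.2448419))
fixblue left (np.float32(0.08617137), np.float32(0.18807012))
fixblue right (np.float32(0.05498955), np.float32(0.16457352))
fixed jaw x ends 0.551 0.47750000000000004
```

```bash
cat > g.py <<'E'
from h import *
def goal(x,y,z,yaw,o=None):
    "yaw = world angle of tool y (mod pi); prints offset/turn fractions from here"
    o=o or r.get_obs();R=Ro.from_rotvec(o['orientation']);p=np.array(o['tcp_pos'])
    best=None
    for yw in(yaw,yaw+np.pi):
        Y=np.array([np.cos(yw),np.sin(yw),0]);Z=np.array([0,0,-1.]);G=Ro.from_matrix(np.c_[np.cross(Y,Z),Y,Z])
        t=(R.inv()*G).as_rotvec()
        if best is None or np.linalg.norm(t)<np.linalg.norm(best): best=t
    Y=R.as_matrix()[:,1]
    print('t',round(o['clock'],2),'tcp',p.round(4),'yaw',round(np.arctan2(Y[1],Y[0]),3),'j',np.round(o['joints'],2),'w',round(o['grip_width'],4),'F',np.round(o['contact_force'],1))
    print('  offset',(R.inv().apply(np.array([x,y,z])-p)/.5).round(4),'turn',(best/1.5).round(4))
E
python3 -c "
from g import *
goal(.43,.30,.21,1.031);goal(.522,-.0473,.21,1.031)"
```

```text
t 1.8 tcp [0.2484 0.6276 0.2106] yaw 1.194 j [-1.3   0.48  0.02  1.56 -0.01  1.11 -0.08] w 0.0853 F [-0.8 -0.1  0.1]
  offset [-0.5788 -0.4756  0.0012] turn [0.     0.     0.1086]
t 1.8 tcp [0.2484 0.6276 0.2106] yaw 1.194 j [-1.3   0.48  0.02  1.56 -0.01  1.11 -0.08] w 0.0853 F [-0.8 -0.1  0.1]
  offset [-1.0056 -1.0538  0.0012] turn [0.     0.     0.1086]
```

Emit:
carry_out --offset '[[-0.58,-0.476,0],[-0.58,-0.476,0],[-0.58,-0.476,0],[-0.58,-0.476,0],[-0.58,-0.476,0],[-0.58,-0.476,0],[-0.58,-0.476,0],[-0.58,-0.476,0]]' --turn '[[0,0,0.109],[0,0,0.109],[0,0,0.109],[0,0,0.109],[0,0,0.109],[0,0,0.109],[0,0,0.109],[0,0,0.109]]' --hand 0

```text
clock: 2.6
tcp_pos: [0.4327, 0.2949, 0.211]
orientation: [0.846, 3.024, -0.001]
contact_force: [0.7, 0.0, -1.7]
grip_width: 0.0856
```

```bash
python3 -c "
from g import *
goal(.522,-.0473,.19,1.031)"
```

```text
t 2.6 tcp [0.4327 0.2949 0.211 ] yaw 1.025 j [-0.88  0.23  0.19  1.93 -0.05  0.99  0.36] w 0.0856 F [ 0.7  0.  -1.7]
  offset [-0.5078 -0.4922  0.0428] turn [-0.0001  0.0009 -0.004 ]
```

Emit:
carry_out --offset '[[-0.508,-0.492,0],[-0.508,-0.492,0],[-0.508,-0.492,0],[-0.508,-0.492,0],[-0.508,-0.492,0.02],[-0.508,-0.492,0.04],[-0.508,-0.492,0.04],[-0.508,-0.492,0.04]]' --turn '[[0,0,-0.004],[0,0,-0.004],[0,0,-0.004],[0,0,-0.004],[0,0,-0.004],[0,0,-0.004],[0,0,-0.004],[0,0,-0.004]]'

```text
clock: 3.4
tcp_pos: [0.5219, -0.0493, 0.1904]
orientation: [0.844, 3.025, -0.005]
contact_force: [0.2, -0.2, -0.2]
grip_width: 0.085
```

```bash
cat > v1.py <<'E'
from g import *
import sys
tag=sys.argv[1];cs=eval(sys.argv[2])
ims=[]
for n in('scene','top'):
    f=grab(n);u,v,w,h=cs[n];im=cv2.resize(f['pixels'][v:v+h,u:u+w,::-1],(400,int(400*h/w)),interpolation=cv2.INTER_CUBIC);ims.append(im)
H=max(i.shape[0] for i in ims)
cv2.imwrite('pics/%s.png'%tag,cv2.hconcat([cv2.copyMakeBorder(i,0,H-i.shape[0],0,0,0) for i in ims]))
E
python3 -c "
from g import *
goal(.522,-.0473,.19,1.031)"; python3 v1.py D "dict(scene=(240,100,160,160),top=(230,110,140,140))"
```

```text
t 3.4 tcp [ 0.5219 -0.0493  0.1904] yaw 1.027 j [-0.37  0.26  0.41  1.96 -0.12  0.95  1.12] w 0.085 F [ 0.2 -0.2 -0.2]
  offset [0.0018 0.0036 0.0007] turn [-0.0017  0.0012 -0.0027]
```

View pics/D.png

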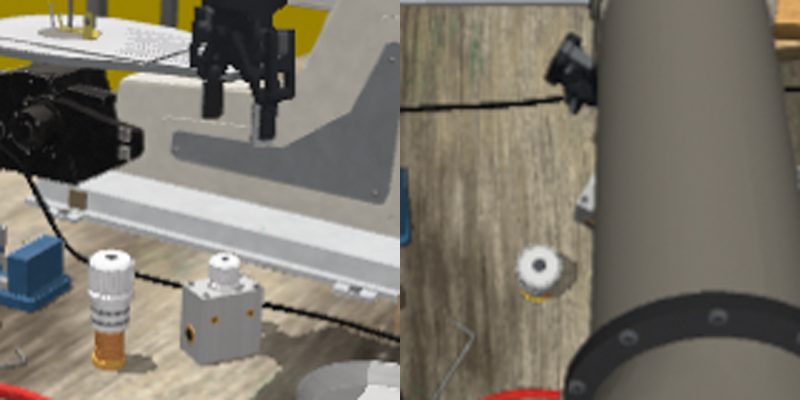

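Emit:
carry_out --offset '[[0.002,0.0036,0.08],[0.002,0.0036,0.16],[0.002,0.0036,0.22],[0.002,0.0036,0.25],[0.002,0.0036,0.27],[0.002,0.0036,0.275],[0.002,0.0036,0.275]]' --turn '[[0,0,-0.003],[0,0,-0.003],[0,0,-0.003],[0,0,-0.003],[0,0,-0.003],[0,0,-0.003],[0,0,-0.003]]'

```text
clock: 4.2
tcp_pos: [0.5222, -0.039, 0.0535]
orientation: [0.821, 3.032, 0.001]
contact_force: [0.2, -0.2, 0.7]
grip_width: 0.0858
```

```bash
python3 -c "
from g import *
goal(.522,-.0473,.053,1.031)"; python3 v1.py E "dict(scene=(290,160,80,100),top=(230,110,140,140))"
```

```text
t 4.2 tcp [ 0.5222 -0.039   0.0535] yaw 1.042 j [-0.31  0.46  0.33  2.06 -0.24  0.65  1.22] w 0.0858 F [ 0.2 -0.2  0.7]
  offset [-0.008  -0.0145  0.001 ] turn [0.0005 0.0002 0.0074]
```

View pics/E.png

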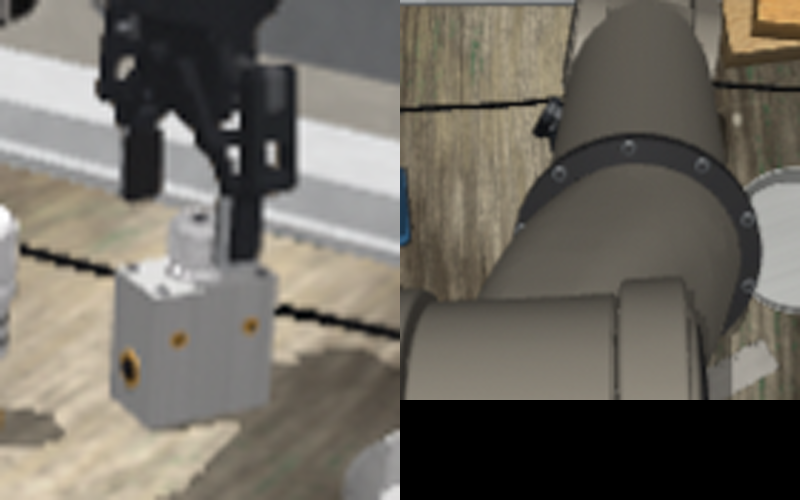

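Run:
```python
from g import *
f=grab('scene');o=r.get_obs();R=Ro.from_rotvec(o['orientation']).as_matrix();p=o['tcp_pos']
for nm,q in(('tcp',[0,0,0]),('+Y tip',[0,.0425,.003]),('-Y tip',[0,-.0425,.003]),('palm',[0,0,-.06])):
    u=proj(f,p+R@q)[0];print(nm,u.round(1),'crop',((u-[290,160])*5).round(0))
print('block corners',((proj(f,[[.522+.034*np.cos(-.54)*a-.02*np.sin(-.54)*b,-.0473+.034*np.sin(-.54)*a+.02*np.cos(-.54)*b,.07] for a in(-1,1) for b in(-1,1)])-[290,160])*5).round(0))
print(r.get_obs())
goal(.522,-.0473,.053,1.031)
```

```text
tcp [325.7 218.3] crop [179. 292.]
+Y tip [317.2 212.9] crop [136. 265.]
-Y tip [334.6 226.3] crop [223. 332.]
palm [327.2 195.5] crop [186. 177.]
block corners [[152. 293.]
 [112. 261.]
 [275. 271.]
 [233. 241.]]
{'clock': 4.35, 'joints': array([-0.30723829,  0.46117267,  0.33066651,  2.06215061, -0.24091369,
        0.65225548,  1.2246853 ]), 'qvel': array([ 2.15643605e-03, -5.81517654e-05,  1.31927108e-04,  2.24546542e-03,
       -1.82980060e-03, -1.11580132e-03,  2.02236725e-03]), 'tau': array([-9.77801392e-02, -4.62913656e+01,  5.07855043e+00, -1.84791166e+01,
        3.93075024e-03,  4.65621401e-03, -3.73743562e-03]), 'tcp_pos': array([ 0.52259918, -0.03966562,  0.05408627]), 'orientation': array([8.21844478e-01, 3.03039787e+00, 1.32372724e-03]), 'contact_force': array([0.63371066, 0.63377025, 0.23820463]), 'moment': array([-0.03468425,  0.04357564,  0.0280549 ]), 'grip_width': 0.08524054772024822}
t 4.35 tcp [ 0.5226 -0.0397  0.0541] yaw 1.041 j [-0.31  0.46  0.33  2.06 -0.24  0.65  1.22] w 0.0852 F [0.6 0.6 0.2]
  offset [-0.0067 -0.0138  0.0022] turn [0.0008 0.001  0.0068]
```

Run:
```python
from g import *
f=grab('scene')
Y=np.array([np.cos(1.027),np.sin(1.027),0])
for p in([.5219,-.0493,.1904],[.5222,-.039,.0535]):
    p=np.array(p)
    for s in(1,-1):
        for zz in(0,.01,.035): print(p,s,zz,proj(f,p+s*.0425*Y+[0,0,zz-.003])[0].round(1))
S=f['pixels'][150:245,280:375,::-1];cv2.imwrite('pics/F.png',cv2.resize(S,(570,570),interpolation=cv2.INTER_CUBIC))
```

```text
[ 0.5219 -0.0493  0.1904] 1 0 [323.6 161.9]
[ 0.5219 -0.0493  0.1904] 1 0.01 [323.8 157.9]
[ 0.5219 -0.0493  0.1904] 1 0.035 [324.4 147.7]
[ 0.5219 -0.0493  0.1904] -1 0 [342.  172.6]
[ 0.5219 -0.0493  0.1904] -1 0.01 [342.3 168.4]
[ 0.5219 -0.0493  0.1904] -1 0.035 [343.1 157.6]
[ 0.5222 -0.039   0.0535] 1 0 [317.1 213.1]
[ 0.5222 -0.039   0.0535] 1 0.01 [317.3 209.5]
[ 0.5222 -0.039   0.0535] 1 0.035 [317.8 200.3]
[ 0.5222 -0.039   0.0535] -1 0 [334.1 226.6]
[ 0.5222 -0.039   0.0535] -1 0.01 [334.3 222.8]
[ 0.5222 -0.039   0.0535] -1 0.035 [335.  213.1]
```

View pics/F.png

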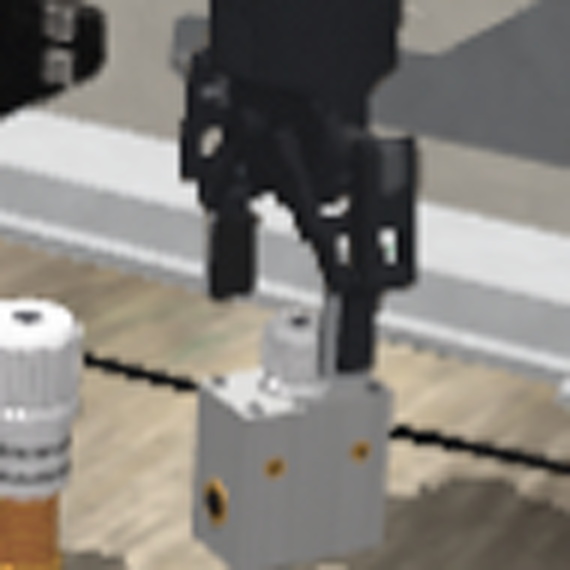

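View pics/G.png

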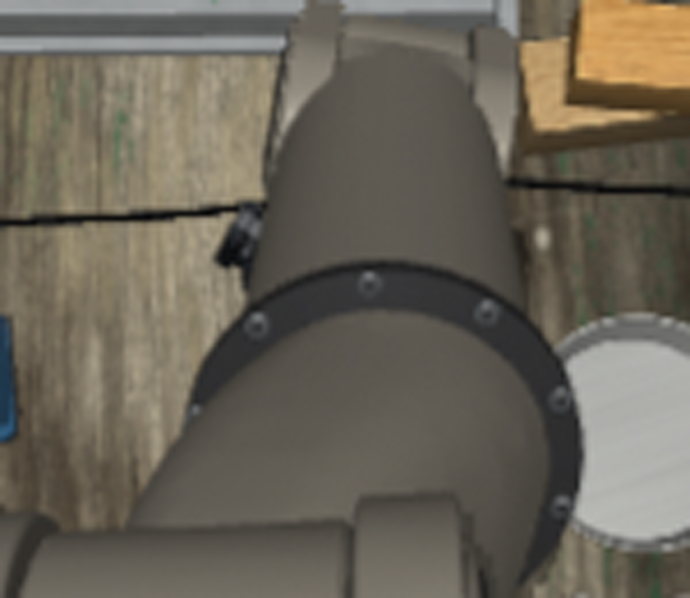

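```bash
cat > tip.py <<'E'
from g import *
import os
def tips(ref='scene.npy'):
    f=grab('scene');a=np.load(ref).astype(int);b=f['pixels'].astype(int)
    dark=(b.max(2)<70)&(np.abs(a-b).max(2)>25)
    o=r.get_obs();R=Ro.from_rotvec(o['orientation']).as_matrix();p=np.array(o['tcp_pos']);w=o['grip_width']/2+.006
    for s in(1,-1):
        u0=proj(f,p+R@[0,s*w,0])[0]; out=[]
        for c in range(int(u0[0])-4,int(u0[0])+6):
            col=np.nonzero(dark[:,c])[0]
            col=col[col<u0[1]+60]
            # last row of the topmost continuous run
            if len(col): 
                k=np.nonzero(np.diff(col)>2)[0]; out.append((c,int(col[k[-1]] if 0 else col[-1]),int(col[k[0]]) if len(k) else -1))
        # z of tip for given row
        zs=np.linspace(-.05,.08,131);rows=proj(f,[p+R@[0,s*w,0]+[0,0,z] for z in zs])[:,1]
        tip=np.median([q[1] for q in out]) if out else np.nan
        print('finger',s,'u0',u0.round(1),out,'tip above tcp',np.interp(-tip-1,-rows[::1],zs) if rows[0]<rows[-1] else zs[np.abs(rows-tip-1).argmin()])
if __name__=='__main__':
    tips();goal(.522,-.0473,.053,1.031)
E
python3 tip.py
```

```text
finger 1 u0 [316.1 211.1] [(312, 179, -1), (313, 182, 89), (314, 184, 89), (315, 199, 90), (316, 199, 121), (317, 199, 98), (318, 199, 137), (319, 198, 137), (320, 198, 138), (321, 198, 138)] tip above tcp 0.033
finger -1 u0 [336.  226.4] [(332, 191, 139), (333, 194, 88), (334, 197, 91), (335, 198, 139), (336, 211, 139), (337, 211, 139), (338, 211, 139), (339, 211, 139), (340, 211, 139), (341, 210, 139)] tip above tcp 0.03799999999999999
t 4.5 tcp [ 0.5222 -0.0399  0.0537] yaw 1.041 j [-0.31  0.46  0.33  2.06 -0.24  0.65  1.22] w 0.0851 F [ 0.6  0.1 -0.3]
  offset [-0.0071 -0.0131  0.0015] turn [0.0005 0.0006 0.0066]
```

Run:
```python
from g import *
f=grab('top');a=np.load('top.npy').astype(int);b=f['pixels'].astype(int)
d=(b.max(2)<60)&(np.abs(a-b).max(2)>40)
d[:, :268]=0;d[:,292:]=0;d[:135]=0;d[165:]=0
ys,xs=np.nonzero(d);print(len(xs),xs.min(),xs.max(),ys.min(),ys.max())
for y in range(ys.min(),ys.max()+1): print(y,xs[ys==y].min() if (ys==y).any() else '',end=' | ')
lo=(xs.min(),ys[xs==xs.min()].mean())
o=r.get_obs();R=Ro.from_rotvec(o['orientation']).as_matrix();p=np.array(o['tcp_pos'])
for z in(.08,.10,.12,.14,.16): 
    print(z,[(R.T@(onz(f,[q],z)[0]-p))[:2].round(4) for q in((lo[0]-.5,lo[1]),(xs[ys==ys.max()].mean(),ys.max()+.5))])
```

```text
78 277 291 145 164
145 287 | 146 285 | 147 286 | 148  | 149  | 150 280 | 151 279 | 152 279 | 153 278 | 154 278 | 155 277 | 156 277 | 157 278 | 158 282 | 159 283 | 160 283 | 161 283 | 162 290 | 163 289 | 164 287 | 0.08 [array([-0.0075,  0.0818]), array([-0.0024,  0.0394])]
0.1 [array([-0.0017,  0.0788]), array([0.0034, 0.0373])]
0.12 [array([0.0041, 0.0759]), array([0.0091, 0.0351])]
0.14 [array([0.0099, 0.073 ]), array([0.0148, 0.033 ])]
0.16 [array([0.0158, 0.07  ]), array([0.0206, 0.0309])]
```

Emit:
carry_out --offset '[[-0.007,-0.013,0.01],[-0.007,-0.013,0.02],[-0.007,-0.013,0.025],[-0.007,-0.013,0.03],[-0.007,-0.013,0.032],[-0.007,-0.013,0.032]]' --turn '[[0,0,0.006],[0,0,0.006],[0,0,0.006],[0,0,0.006],[0,0,0.006],[0,0,0.006]]'

```text
clock: 5.15
tcp_pos: [0.5214, -0.0472, 0.0369]
orientation: [-0.836, -3.028, 0.0]
contact_force: [-0.6, 0.9, -0.6]
grip_width: 0.0855
```

```bash
python3 tip.py
```

```text
finger 1 u0 [318.2 217.9] [(314, 186, -1), (315, 189, 179), (316, 191, 178), (317, 206, 142), (318, 206, 132), (319, 206, 116), (320, 206, 145), (321, 206, 145), (322, 205, 146), (323, 203, 146)] tip above tcp 0.031
finger -1 u0 [338.  233.8] [(333, 197, 147), (334, 198, 147), (335, 201, 147), (336, 205, 99), (337, 206, 147), (338, 219, 147), (339, 219, 147), (340, 219, 147), (341, 219, 147), (342, 218, 147)] tip above tcp 0.054000000000000006
t 5.2 tcp [ 0.5215 -0.0472  0.037 ] yaw 1.032 j [-0.28  0.49  0.32  2.07 -0.26  0.62  1.24] w 0.0855 F [ 0.2 -0.4  0.6]
  offset [-0.001   0.0003 -0.032 ] turn [-0.     -0.0001  0.0008]
```

Emit:
carry_out --offset '[[0,0,0.006],[0,0,0.012],[0,0,0.018],[0,0,0.02],[0,0,0.02]]' --turn '[[0,0,0],[0,0,0],[0,0,0],[0,0,0],[0,0,0]]'

```text
clock: 5.7
tcp_pos: [0.5213, -0.0473, 0.0268]
orientation: [-0.836, -3.028, 0.0]
contact_force: [-0.2, -0.0, -0.3]
grip_width: 0.0855
```

```bash
python3 tip.py; python3 v1.py H "dict(scene=(290,150,80,100),top=(230,110,140,140))"
```

```text
finger 1 u0 [318.1 221.5] [(314, 190, 100), (315, 194, 101), (316, 195, 174), (317, 209, 102), (318, 210, 107), (319, 210, 116), (320, 209, 149), (321, 209, 150), (322, 209, 150), (323, 203, 150)] tip above tcp 0.032
finger -1 u0 [337.7 237.5] [(333, 201, 152), (334, 203, 152), (335, 207, 103), (336, 210, 152), (337, 210, 152), (338, 223, 152), (339, 223, 152), (340, 223, 151), (341, 223, 151), (342, 222, 151)] tip above tcp 0.054000000000000006
t 5.75 tcp [ 0.5214 -0.0473  0.027 ] yaw 1.032 j [-0.28  0.51  0.31  2.07 -0.27  0.6   1.25] w 0.0852 F [ 0.7  0.  -1. ]
  offset [-0.0009  0.0006 -0.052 ] turn [-0.0001 -0.0001  0.0006]
```

View pics/H.png

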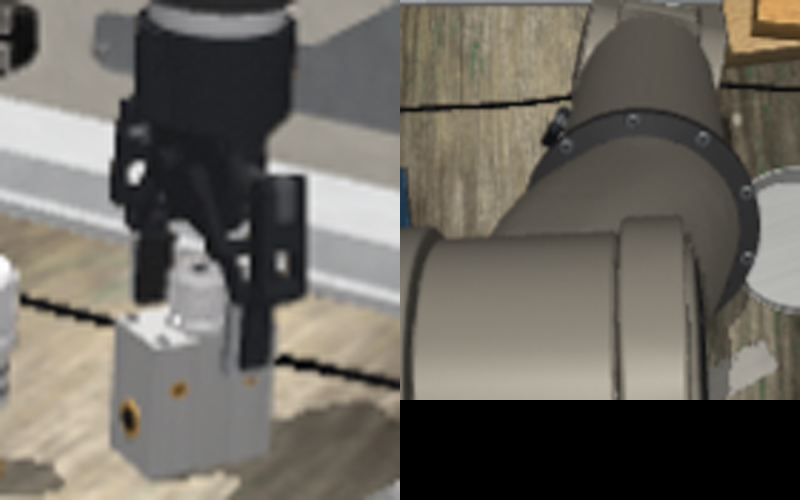

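Emit:
carry_out --offset '[[0,0,0.006],[0,0,0.012],[0,0,0.018],[0,0,0.024],[0,0,0.026],[0,0,0.026]]' --turn '[[0,0,0],[0,0,0],[0,0,0],[0,0,0],[0,0,0],[0,0,0]]'

```text
clock: 6.45
tcp_pos: [0.5213, -0.0473, 0.0138]
orientation: [-0.836, -3.028, 0.0]
contact_force: [-0.1, 0.3, -0.1]
grip_width: 0.0851
```

Emit:
carry_out --offset '[[0,0,0],[0,0,0],[0,0,0],[0,0,0],[0,0,0],[0,0,0],[0,0,0],[0,0,0]]' --turn '[[0,0,0],[0,0,0],[0,0,0],[0,0,0],[0,0,0],[0,0,0],[0,0,0],[0,0,0]]' --hand 1 --force 60

```text
clock: 7.25
tcp_pos: [0.5215, -0.0475, 0.0144]
orientation: [0.837, 3.028, -0.0]
contact_force: [-2.5, -1.2, 4.9]
grip_width: 0.0393
```

```bash
python3 tip.py
```

```text
finger 1 u0 [322.3 229.7] [(318, 202, 108), (319, 206, 118), (320, 207, 155), (321, 208, 155), (322, 208, 155), (323, 202, 156), (324, 201, 156), (325, 201, 156), (326, 200, 156), (327, 201, 156)] tip above tcp 0.073
finger -1 u0 [332.5 238.2] [(328, 205, 157), (329, 207, 157), (330, 215, 157), (331, 216, 157), (332, 228, 157), (333, 228, 157), (334, 228, 157), (335, 228, 109), (336, 228, 157), (337, 227, 157)] tip above tcp 0.025999999999999995
t 7.3 tcp [ 0.5215 -0.0475  0.0144] yaw 1.032 j [-0.27  0.53  0.3   2.08 -0.28  0.57  1.26] w 0.0393 F [-1.4 -1.2  6.1]
  offset [-0.0007  0.0008 -0.0773] turn [0.     0.0001 0.0005]
```

Emit:
carry_out --offset '[[0,0,-0.01],[0,0,-0.03],[0,0,-0.06],[0,0,-0.1],[0,0,-0.14],[0,0,-0.18],[0,0,-0.18],[0,0,-0.18]]' --turn '[[0,0,0],[0,0,0],[0,0,0],[0,0,0],[0,0,0],[0,0,0],[0,0,0],[0,0,0]]'

```text
clock: 8.1
tcp_pos: [0.521, -0.047, 0.1037]
orientation: [-0.835, -3.028, -0.0]
contact_force: [-0.7, 0.4, -10.1]
grip_width: 0.039
```

```bash
python3 - <<'E'
from g import *
F={n:grab(n) for n in('scene','top')}
print(tri(F['scene'],(298,158),F['top'],(229,112)),tri(F['scene'],(257,172),F['top'],(178,127)))
goal(.512,.2172,.1044,1.631)
E
python3 tip.py|tail -3
```

```text
[0.67588975 0.14865841 0.13437057] [0.66599457 0.29462962 0.06469423]
t 8.2 tcp [ 0.5202 -0.0471  0.1028] yaw 1.032 j [-0.33  0.38  0.37  2.04 -0.2   0.76  1.19] w 0.0393 F [ 0.2  0.  -9.9]
  offset [ 0.2851  0.4454 -0.0031] turn [-0.0005 -0.0017 -0.3992]
finger -1 u0 [334.6 204.7] [(330, 219, 117), (331, 219, 67), (332, 219, 67), (333, 219, 67), (334, 219, 67), (335, 220, 67), (336, 220, 67), (337, 220, 68), (338, 220, 68), (339, 220, 0)] tip above tcp -0.041
t 8.25 tcp [ 0.5202 -0.0472  0.1028] yaw 1.032 j [-0.33  0.38  0.37  2.04 -0.2   0.76  1.19] w 0.0395 F [ -0.2   0.1 -10.6]
  offset [-0.0034  0.0017  0.0995] turn [-0.0011 -0.0015  0.0008]
```

Emit:
carry_out --offset '[[0.02,0.03,0],[0.06,0.1,0],[0.12,0.185,0],[0.18,0.275,0],[0.23,0.36,0],[0.265,0.415,0],[0.28,0.438,0],[0.285,0.445,0]]' --turn '[[0,0,-0.02],[0,0,-0.08],[0,0,-0.16],[0,0,-0.24],[0,0,-0.32],[0,0,-0.37],[0,0,-0.39],[0,0,-0.4]]'

```text
clock: 9.05
tcp_pos: [0.5121, 0.2198, 0.1031]
orientation: [0.105, -3.138, -0.001]
contact_force: [0.7, -0.2, -9.7]
grip_width: 0.0391
```

Emit:
carry_out --offset '[[0,0,0],[0,0,0],[0,0,0]]' --turn '[[0,0,0],[0,0,0],[0,0,0]]'

```text
clock: 9.35
tcp_pos: [0.5135, 0.2147, 0.1039]
orientation: [0.091, -3.14, 0.002]
contact_force: [0.4, -0.3, -8.7]
grip_width: 0.0392
```

```bash
cat > m4.py <<'E'
from fit import *
from g import goal
man=[box(-.034,.034,-.02,.02,0,.07)]
goal(.512,.2172,.1044,1.631)
F={n:grab(n) for n in('scene','top')}
o=r.get_obs();p=o['tcp_pos']
M={}
for n in F:
    for d in outline_of('manifold',n)[:2]:
        m=d['region'];ys,xs=np.nonzero(m);print(n,round(d['score'],2),m.sum(),xs.min(),xs.max(),ys.min(),ys.max());M.setdefault(n,m)
    print(n,'pred',[q.round(0) for q in (proj(F[n],pose(man[0],[p[0],p[1],.06,p[2]-.014])).min(0),proj(F[n],pose(man[0],[p[0],p[1],.06,p[2]-.014])).max(0))])
np.save('sc2.npy',F['scene']['pixels'])
a=F['scene']['pixels'][160:250,200:300,::-1];b=F['top']['pixels'][120:230,130:270,::-1]
ims=[]
for n,(u,v,w,h) in dict(scene=(190,150,110,90),top=(140,130,110,90)).items():
    big=cv2.resize(F[n]['pixels'][:,:,::-1],None,fx=4,fy=4,interpolation=cv2.INTER_CUBIC)
    ov(F[n],man,[p[0],p[1],.06,p[2]-.014],(0,0,255),big);ims.append(cv2.resize(big[v*4:(v+h)*4,u*4:(u+w)*4],(400,327) if 0 else None,fx=.9,fy=.9))
cv2.imwrite('pics/I.png',cv2.hconcat(ims))
E
python3 m4.py
```

```text
t 9.35 tcp [0.5135 0.2147 0.1039] yaw 1.629 j [-0.64  0.42  0.17  1.95 -0.1   0.79  1.21] w 0.0392 F [ 0.4 -0.3 -8.7]
  offset [ 0.0028  0.0053 -0.0011] turn [-0.0007 -0.0003 -0.0015]
scene 0.95 608 229 255 160 189
scene 0.56 1284 184 267 189 224
scene pred [array([228., 154.]), array([255., 189.])]
top pred [array([194., 154.]), array([215., 188.])]
```

View pics/I.png

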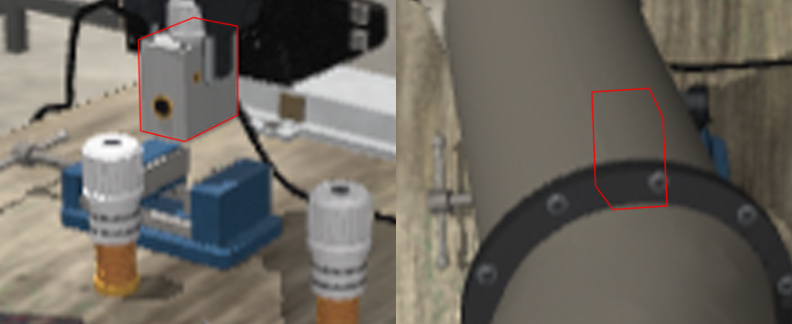

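```bash
cat > m5.py <<'E'
from fit import *
F=grab('scene');img=np.load('scene.npy')[:,:,::-1]
S=10;big=cv2.resize(img.copy(),None,fx=S,fy=S,interpolation=cv2.INTER_CUBIC)
th=np.pi+.062;vx=np.array([np.cos(th),np.sin(th),0]);vy=np.array([-np.sin(th),np.cos(th),0])
seat=np.array([.512,.2172,0]);O=seat-.044*vy
P=lambda x,y,z:tuple(np.round((proj(F,O+x*vx+y*vy+[0,0,z])[0]+.5)*S).astype(int))
def poly(L,c): cv2.polylines(big,[np.array([P(*q) for q in L])],True,c,1,cv2.LINE_AA)
poly([(-.036,.072,.058),(.036,.072,.058),(.036,.096,.058),(-.036,.096,.058)],(0,0,255))
poly([(-.036,.066,.056),(.036,.066,.056),(.036,.072,.056),(-.036,.072,.056)],(0,255,255))
poly([(-.036,.022,.056),(.036,.022,.056),(.036,.022,.034),(-.036,.022,.034)],(0,255,0))
for x in(.023,.033): poly([(x,.022,.024),(x,.066,.024)],(255,0,255))
print(P(.036,.096,.058),P(.036,.072,.058))
cv2.imwrite('pics/J.png',big[1880:2260,2080:2720])
E
python3 m5.py
```

```text
(np.int64(2501), np.int64(2034)) (np.int64(2425), np.int64(2015))
```

View pics/J.png

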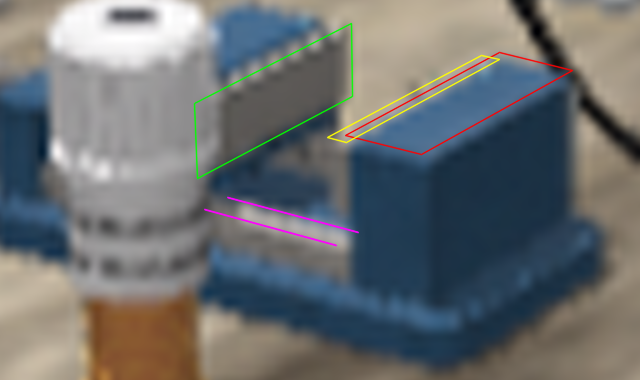

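```bash
python3 -c "
from g import *
goal(.510,.2160,.0784,1.656)"
```

```text
t 9.6 tcp [0.5135 0.2163 0.1042] yaw 1.631 j [-0.65  0.42  0.17  1.95 -0.1   0.79  1.21] w 0.039 F [-0.   0.1 -9.1]
  offset [ 0.0071 -0.0001  0.0516] turn [ 0.      0.0001 -0.0167]
```

Emit:
carry_out --offset '[[0.004,0,0.02],[0.007,0,0.035],[0.007,0,0.045],[0.007,0,0.051],[0.007,0,0.051],[0.007,0,0.051],[0.007,0,0.051]]' --turn '[[0,0,-0.008],[0,0,-0.017],[0,0,-0.017],[0,0,-0.017],[0,0,-0.017],[0,0,-0.017],[0,0,-0.017]]'

```text
clock: 10.3
tcp_pos: [0.5102, 0.2168, 0.0789]
orientation: [-0.136, 3.138, 0.0]
contact_force: [-0.3, -0.1, -9.5]
grip_width: 0.0393
```

```bash
python3 -c "
from g import *
goal(.510,.2160,.0684,1.656)"
```

```text
t 10.3 tcp [0.5102 0.2168 0.0789] yaw 1.657 j [-0.64  0.45  0.16  1.97 -0.1   0.73  1.24] w 0.0393 F [-0.3 -0.1 -9.5]
  offset [ 0.0005 -0.0015  0.0209] turn [0.0002 0.0004 0.0009]
```

Emit:
carry_out --offset '[[0,-0.001,0.004],[0,-0.001,0.008],[0,-0.001,0.012],[0,-0.001,0.016],[0,-0.001,0.02],[0,-0.001,0.02]]' --turn '[[0,0,0],[0,0,0],[0,0,0],[0,0,0],[0,0,0],[0,0,0]]'

```text
clock: 10.9
tcp_pos: [0.5098, 0.2164, 0.0683]
orientation: [0.136, -3.138, -0.0]
contact_force: [-0.5, 0.7, -9.7]
grip_width: 0.039
```

```bash
python3 -c "
from g import *
goal(.510,.2160,.0584,1.656)
print(r.get_obs()['moment'])"
```

```text
t 10.9 tcp [0.5098 0.2164 0.0683] yaw 1.658 j [-0.63  0.46  0.15  1.97 -0.1   0.71  1.24] w 0.039 F [-0.5  0.7 -9.7]
  offset [-0.0003 -0.0007  0.0198] turn [ 0.0001 -0.0001  0.0011]
[ 0.2362334   0.04110514 -0.02476454]
```

Emit:
carry_out --offset '[[0,0,0.004],[0,0,0.008],[0,0,0.012],[0,0,0.016],[0,0,0.016]]' --turn '[[0,0,0],[0,0,0],[0,0,0],[0,0,0],[0,0,0]]'

```text
clock: 11.4
tcp_pos: [0.5098, 0.2163, 0.0603]
orientation: [0.136, -3.139, -0.0]
contact_force: [0.9, 1.6, -11.4]
grip_width: 0.0392
```

Emit:
carry_out --offset '[[0,0,0.006],[0,0,0.012],[0,0,0.018],[0,0,0.024],[0,0,0.03],[0,0,0.035],[0,0,0.038],[0,0,0.038]]' --turn '[[0,0,0],[0,0,0],[0,0,0],[0,0,0],[0,0,0],[0,0,0],[0,0,0],[0,0,0]]'

```text
clock: 12.2
tcp_pos: [0.5098, 0.2163, 0.0413]
orientation: [0.136, -3.138, -0.0]
contact_force: [0.2, 3.2, -10.2]
grip_width: 0.0391
```

```bash
python3 -c "
from g import *
goal(.510,.2160,.0384,1.656)
print(r.get_obs()['moment'])"
```

```text
t 12.2 tcp [0.5098 0.2163 0.0413] yaw 1.658 j [-0.63  0.51  0.14  1.99 -0.11  0.66  1.25] w 0.0391 F [  0.2   3.2 -10.2]
  offset [-0.0004 -0.0005  0.0058] turn [ 0.0001 -0.0002  0.001 ]
[ 0.82109518 -0.16269791 -0.10957207]
```

Emit:
carry_out --offset '[[0,0.001,0.002],[0,0.001,0.004],[0,0.001,0.005],[0,0.001,0.006],[0,0.001,0.006]]' --turn '[[0,0,0],[0,0,0],[0,0,0],[0,0,0],[0,0,0]]'

```text
clock: 12.7
tcp_pos: [0.5098, 0.2163, 0.0386]
orientation: [0.136, -3.138, 0.0]
contact_force: [-0.2, 1.2, -7.8]
grip_width: 0.0389
```

Emit:
carry_out --offset '[[0,0,0.001],[0,0,0.002],[0,0,0.003],[0,0,0.003]]' --turn '[[0,0,0],[0,0,0],[0,0,0],[0,0,0]]'

```text
clock: 13.1
tcp_pos: [0.5099, 0.2163, 0.0385]
orientation: [0.135, -3.139, -0.0]
contact_force: [-5.5, -1.7, 9.8]
grip_width: 0.0395
```

Emit:
carry_out --offset '[[0,0,-0.001],[0,0,-0.001],[0,0,-0.001],[0,0,-0.001],[0,0,-0.001],[0,0,-0.001]]' --turn '[[0,0,0],[0,0,0],[0,0,0],[0,0,0],[0,0,0],[0,0,0]]' --hand 0

```text
clock: 13.7
tcp_pos: [0.5099, 0.2167, 0.0375]
orientation: [-0.136, 3.139, 0.0]
contact_force: [-0.4, -0.5, -0.4]
grip_width: 0.0854
```

```bash
cat > m6.py <<'E'
from fit import *
from g import goal
import sys
p0=eval(sys.argv[1])
man=[box(-.034,.034,-.02,.02,0,.07),cyl(.015,.07,.098)]
f=grab('scene')
m=None
for q in('manifold','cartridge'):
    for d in outline_of(q,'scene')[:4]:
        k=d['region'];ys,xs=np.nonzero(k);print(q,round(d['score'],2),k.sum(),xs.min(),xs.max(),ys.min(),ys.max())
pr=proj(f,pose(man[0],p0));pk=proj(f,pose(man[1],p0));print('pred block',pr.min(0).round(1),pr.max(0).round(1),'knob',pk.min(0).round(1),pk.max(0).round(1))
goal(.51,.2163,.08,1.656)
E
python3 m6.py "[.51,.2163,.085,.024]"
```

```text
cartridge 0.87 713 275 293 201 248
cartridge 0.73 645 213 229 188 232
cartridge 0.63 2743 365 414 261 327
cartridge 0.41 128 236 246 173 185
pred block [227.4 177.6] [254.3 212.3] knob [235.2 170.7] [246.6 184.4]
t 13.85 tcp [0.5098 0.2166 0.0375] yaw 1.658 j [-0.63  0.51  0.14  1.99 -0.12  0.65  1.25] w 0.0855 F [-0.7 -0.4  0.3]
  offset [-0.0003 -0.0007 -0.0849] turn [-0.     -0.      0.0011]
```

Emit:
carry_out --offset '[[0,0,-0.02],[0,0,-0.05],[0,0,-0.07],[0,0,-0.071],[0,0,-0.071]]' --turn '[[0,0,0],[0,0,0],[0,0,0],[0,0,0],[0,0,0]]'

```text
clock: 14.35
tcp_pos: [0.51, 0.2168, 0.0735]
orientation: [-0.136, 3.138, 0.001]
contact_force: [-1.4, -0.1, -0.1]
grip_width: 0.0853
```

Emit:
carry_out --offset '[[0,0,0],[0,0,0],[0,0,0],[0,0,0],[0,0,0],[0,0,0],[0,0,0],[0,0,0]]' --turn '[[0,0,0],[0,0,0],[0,0,0],[0,0,0],[0,0,0],[0,0,0],[0,0,0],[0,0,0]]' --hand 1 --force 60

```text
clock: 15.15
tcp_pos: [0.51, 0.2161, 0.0734]
orientation: [0.135, -3.139, 0.001]
contact_force: [-1.3, -1.4, 4.8]
grip_width: 0.0289
```

```bash
python3 m6.py "[.51,.2163,.085,.024]"; python3 -c "
from g import *
print(r.get_obs()['moment'])"
```

```text
manifold 0.93 472 230 254 182 211
cartridge 0.81 682 275 293 201 247
cartridge 0.52 90 236 243 172 184
pred block [227.4 177.6] [254.3 212.3] knob [235.2 170.7] [246.6 184.4]
t 15.3 tcp [0.51   0.216  0.0734] yaw 1.657 j [-0.64  0.46  0.16  1.97 -0.1   0.72  1.24] w 0.0283 F [-1.5 -2.3  5.3]
  offset [-0.0001  0.0005 -0.0132] turn [-0.0003 -0.0001  0.0007]
[-0.39546927  0.21495599 -0.01292149]
```

Emit:
carry_out --offset '[[0,0,0],[0,0,-0.0004],[0,0,-0.001],[0,0,-0.0016],[0,0,-0.0022],[0,0,-0.0028],[0,0,-0.0034],[0,0,-0.004]]' --turn '[[0,0,0.06],[0,0,0.14],[0,0,0.22],[0,0,0.3],[0,0,0.38],[0,0,0.46],[0,0,0.54],[0,0,0.62]]'

```text
clock: 16.1
tcp_pos: [0.5096, 0.216, 0.0746]
orientation: [-1.292, -2.863, 0.002]
contact_force: [-0.3, -1.6, -2.5]
grip_width: 0.0283
```

```bash
python3 -c "
from g import *
goal(.51,.2163,.0734,1.656);print(r.get_obs()['moment'])"
```

```text
t 16.1 tcp [0.5096 0.216  0.0746] yaw 0.723 j [-0.82  0.48  0.4   1.98 -0.27  0.73  0.46] w 0.0283 F [-0.3 -1.6 -2.5]
  offset [-0.0001  0.001   0.0024] turn [-8.000e-04 -1.000e-04 -6.221e-01]
[-0.28238743 -0.00779881  0.16282155]
```

Emit:
carry_out --offset '[[0,0,-0.0006],[0,0,-0.0012],[0,0,-0.0018],[0,0,-0.0024],[0,0,-0.003],[0,0,-0.0036],[0,0,-0.0042],[0,0,-0.0048]]' --turn '[[0,0,0.08],[0,0,0.16],[0,0,0.24],[0,0,0.32],[0,0,0.4],[0,0,0.48],[0,0,0.56],[0,0,0.64]]'

```text
clock: 16.9
tcp_pos: [0.509, 0.2162, 0.0769]
orientation: [-2.468, -1.943, 0.003]
contact_force: [0.1, -1.0, -2.9]
grip_width: 0.0283
```

```bash
python3 -c "
from g import *
goal(.51,.2163,.0734,1.656);print(r.get_obs()['moment'])"; python3 m6.py "[.51,.2163,.085,.024]"
```

```text
t 16.9 tcp [0.509  0.2162 0.0769] yaw -0.237 j [-1.01  0.53  0.65  1.99 -0.45  0.77 -0.33] w 0.0283 F [ 0.1 -1.  -2.9]
  offset [0.0006 0.0019 0.0069] turn [-2.000e-04  1.300e-03  8.324e-01]
[-0.13174882  0.10249887  0.13399103]
manifold 0.71 550 228 254 181 212
cartridge 0.91 701 275 293 201 248
cartridge 0.74 612 213 229 187 232
cartridge 0.66 96 239 246 171 185
pred block [227.4 177.6] [254.3 212.3] knob [235.2 170.7] [246.6 184.4]
t 17.05 tcp [0.5093 0.2163 0.0769] yaw -0.23 j [-1.01  0.53  0.65  1.99 -0.45  0.77 -0.32] w 0.0287 F [ 0.5 -1.2 -4.4]
  offset [ 0.0003  0.0013 -0.0062] turn [2.00e-04 1.00e-03 8.37e-01]
```

Emit:
carry_out --offset '[[0,0,0],[0,0,-0.0005],[0,0,-0.0012],[0,0,-0.0019],[0,0,-0.0026],[0,0,-0.0033],[0,0,-0.004],[0,0,-0.0047]]' --turn '[[0,0,-0.07],[0,0,-0.15],[0,0,-0.23],[0,0,-0.31],[0,0,-0.39],[0,0,-0.47],[0,0,-0.55],[0,0,-0.63]]'

```text
clock: 17.85
tcp_pos: [0.5096, 0.2168, 0.0797]
orientation: [-1.295, -2.862, -0.0]
contact_force: [0.8, 0.2, -4.9]
grip_width: 0.0287
```

Emit:
carry_out --offset '[[0,0,-0.0007],[0,0,-0.0014],[0,0,-0.0021],[0,0,-0.0028],[0,0,-0.0035],[0,0,-0.0042],[0,0,-0.0049],[0,0,-0.0056]]' --turn '[[0,0,-0.08],[0,0,-0.16],[0,0,-0.24],[0,0,-0.32],[0,0,-0.4],[0,0,-0.48],[0,0,-0.56],[0,0,-0.64]]'

```text
clock: 18.65
tcp_pos: [0.51, 0.2174, 0.0827]
orientation: [-0.173, 3.136, 0.002]
contact_force: [0.1, 2.9, -3.5]
grip_width: 0.0285
```

Emit:
carry_out --offset '[[0,0,-0.0007],[0,0,-0.0014],[0,0,-0.0021],[0,0,-0.0028],[0,0,-0.0035],[0,0,-0.0042],[0,0,-0.0049],[0,0,-0.0056]]' --turn '[[0,0,-0.08],[0,0,-0.16],[0,0,-0.24],[0,0,-0.32],[0,0,-0.4],[0,0,-0.48],[0,0,-0.56],[0,0,-0.64]]'

```text
clock: 19.45
tcp_pos: [0.5095, 0.2177, 0.0856]
orientation: [-1.602, 2.702, 0.002]
contact_force: [-1.1, 2.0, -1.3]
grip_width: 0.0281
```

```bash
python3 m6.py "[.51,.2163,.085,.024]"
```

```text
manifold 0.75 1313 359 426 244 281
manifold 0.72 539 229 253 181 212
cartridge 0.79 720 275 293 201 248
cartridge 0.75 655 212 229 188 232
cartridge 0.44 105 238 245 169 183
pred block [227.4 177.6] [254.3 212.3] knob [235.2 170.7] [246.6 184.4]
t 19.6 tcp [0.5097 0.2175 0.0857] yaw 2.633 j [-0.45  0.44 -0.08  1.95  0.05  0.76  2.07] w 0.0286 F [-1.5  1.9  0.4]
  offset [ 0.0018 -0.0017  0.0113] turn [9.000e-04 6.000e-04 6.511e-01]
```

Emit:
carry_out --offset '[[0,0,0],[0,0,-0.0005],[0,0,-0.0013],[0,0,-0.0021],[0,0,-0.0029],[0,0,-0.0037],[0,0,-0.0045],[0,0,-0.0053]]' --turn '[[0,0,0.07],[0,0,0.15],[0,0,0.23],[0,0,0.31],[0,0,0.39],[0,0,0.47],[0,0,0.55],[0,0,0.63]]'

```text
clock: 20.4
tcp_pos: [0.5102, 0.217, 0.0882]
orientation: [-0.173, 3.136, 0.001]
contact_force: [0.4, 1.4, -1.9]
grip_width: 0.0281
```

Emit:
carry_out --offset '[[0,0,-0.0008],[0,0,-0.0016],[0,0,-0.0024],[0,0,-0.0032],[0,0,-0.004],[0,0,-0.0048],[0,0,-0.0056],[0,0,-0.0064]]' --turn '[[0,0,0.08],[0,0,0.16],[0,0,0.24],[0,0,0.32],[0,0,0.4],[0,0,0.48],[0,0,0.56],[0,0,0.64]]'

```text
clock: 21.2
tcp_pos: [0.51, 0.2168, 0.0914]
orientation: [1.295, 2.862, 0.001]
contact_force: [0.0, 0.6, -1.5]
grip_width: 0.0284
```

Emit:
carry_out --offset '[[0,0,0],[0,0,-0.0008],[0,0,-0.0018],[0,0,-0.0028],[0,0,-0.0038],[0,0,-0.005],[0,0,-0.0062],[0,0,-0.0074]]' --turn '[[0,0,-0.07],[0,0,-0.15],[0,0,-0.23],[0,0,-0.31],[0,0,-0.39],[0,0,-0.47],[0,0,-0.55],[0,0,-0.62]]'

```text
clock: 22.0
tcp_pos: [0.5101, 0.2164, 0.0952]
orientation: [-0.14, 3.138, -0.0]
contact_force: [-1.0, 0.0, -1.1]
grip_width: 0.0288
```

```bash
python3 m6.py "[.51,.2163,.085,.024]"
```

```text
manifold 0.91 536 228 253 180 212
manifold 0.73 884 186 267 187 223
cartridge 0.64 564 213 230 188 231
cartridge 0.6 661 276 292 201 248
cartridge 0.57 179 236 246 165 185
pred block [227.4 177.6] [254.3 212.3] knob [235.2 170.7] [246.6 184.4]
t 22.15 tcp [0.5104 0.2162 0.0953] yaw 1.654 j [-0.64  0.42  0.16  1.96 -0.1   0.77  1.23] w 0.0284 F [0.3 0.3 0.2]
  offset [0.0008 0.0002 0.0305] turn [ 0.0001  0.0006 -0.0017]
```

Emit:
carry_out --offset '[[0,0,-0.005],[0,0,-0.013],[0,0,-0.023],[0,0,-0.033],[0,0,-0.043],[0,0,-0.053],[0,0,-0.063],[0,0,-0.073]]' --turn '[[0,0,0],[0,0,0],[0,0,0],[0,0,0],[0,0,0],[0,0,0],[0,0,0],[0,0,0]]'

```text
clock: 22.95
tcp_pos: [0.5099, 0.2164, 0.132]
orientation: [-0.136, 3.139, -0.0]
contact_force: [-0.5, -0.5, -1.1]
grip_width: 0.0286
```

Emit:
carry_out --offset '[[0,0,-0.01],[0,0,-0.025],[0,0,-0.04],[0,0,-0.05],[0,0,-0.055],[0,0,-0.056],[0,0,-0.056]]' --turn '[[0,0,0],[0,0,0],[0,0,0],[0,0,0],[0,0,0],[0,0,0],[0,0,0]]'

```text
clock: 23.65
tcp_pos: [0.5098, 0.2166, 0.1594]
orientation: [0.136, -3.138, 0.0]
contact_force: [0.6, 0.4, -0.9]
grip_width: 0.028
```

```bash
python3 m6.py "[.51,.2163,.085,.024]"
python3 - <<'E'
from g import *
goal(.476,-.237,.16,1.2)
# dish from both views
f=grab('scene')
for d in outline_of('dish','scene')[:3]:
    m=d['region'];ys,xs=np.nonzero(m);print(round(d['score'],2),m.sum(),xs.min(),xs.max(),ys.min(),ys.max())
t=np.linspace(0,6.28,90);C=np.c_[.475+.075*np.cos(t),-.237+.075*np.sin(t),0*t+.028];q=proj(f,C);print('pred dish',q.min(0),q.max(0))
E
```

```text
manifold 0.89 585 229 253 179 212
cartridge 0.91 676 275 293 201 248
cartridge 0.78 256 235 245 141 172
cartridge 0.76 569 214 229 188 230
pred block [227.4 177.6] [254.3 212.3] knob [235.2 170.7] [246.6 184.4]
t 23.8 tcp [0.5097 0.2165 0.1592] yaw 1.657 j [-0.66  0.34  0.18  1.91 -0.07  0.9   1.21] w 0.0285 F [-1.4  0.3 -1. ]
  offset [-0.0007 -0.0004  0.1584] turn [-0.0001 -0.0004  0.0009]
t 23.8 tcp [0.5097 0.2165 0.1592] yaw 1.657 j [-0.66  0.34  0.18  1.91 -0.07  0.9   1.21] w 0.0285 F [-1.4  0.3 -1. ]
  offset [ 0.1456 -0.8978 -0.0013] turn [-2.000e-04 -3.000e-04  3.049e-01]
0.87 1475 357 428 244 282
pred dish [358.35186414 243.0774481 ] [427.73790415 277.33598612]
```

Emit:
carry_out --offset '[[0.005,-0.03,0],[0.015,-0.09,0],[0.03,-0.175,0],[0.045,-0.26,0],[0.06,-0.345,0],[0.07,-0.43,0],[0.085,-0.515,0],[0.1,-0.6,0]]' --turn '[[0,0,0.01],[0,0,0.03],[0,0,0.06],[0,0,0.09],[0,0,0.12],[0,0,0.15],[0,0,0.18],[0,0,0.21]]'

```text
clock: 24.7
tcp_pos: [0.485, -0.0893, 0.1597]
orientation: [0.363, 3.12, 0.0]
contact_force: [0.0, -0.4, -0.8]
grip_width: 0.0288
```

```bash
python3 -c "
from g import *
goal(.476,-.237,.14,1.2)"
```

```text
t 24.7 tcp [ 0.485  -0.0893  0.1597] yaw 1.339 j [-0.27  0.25  0.38  2.05 -0.12  0.86  1.52] w 0.0288 F [ 0.  -0.4 -0.8]
  offset [-0.0504 -0.2915  0.0393] turn [0.     0.0001 0.0928]
```

Emit:
carry_out --offset '[[-0.01,-0.07,0],[-0.025,-0.15,0],[-0.037,-0.22,0.01],[-0.045,-0.265,0.02],[-0.05,-0.285,0.03],[-0.05,-0.29,0.039],[-0.05,-0.29,0.039],[-0.05,-0.29,0.039]]' --turn '[[0,0,0.02],[0,0,0.05],[0,0,0.07],[0,0,0.085],[0,0,0.09],[0,0,0.09],[0,0,0.09],[0,0,0.09]]'

```text
clock: 25.5
tcp_pos: [0.4777, -0.2319, 0.1398]
orientation: [-0.564, -3.09, -0.001]
contact_force: [-0.4, 1.2, -1.3]
grip_width: 0.0282
```

Run:
```python
from g import *
goal(.476,-.237,.055,1.2)
f=grab('scene');o=r.get_obs();p=np.array(o['tcp_pos'])
for d in outline_of('cartridge','scene'):
    m=d['region'];ys,xs=np.nonzero(m);print(round(d['score'],2),m.sum(),xs.min(),xs.max(),ys.min(),ys.max())
print('pred foot',proj(f,p-[0,0,.0314])[0],'z sens',proj(f,p-[0,0,.0414])[0])
```

```text
t 25.5 tcp [ 0.4777 -0.2319  0.1398] yaw 1.21 j [-0.03  0.35  0.45  1.99 -0.2   0.85  1.74] w 0.0282 F [-0.4  1.2 -1.3]
  offset [-0.0005 -0.0108  0.1696] turn [ 0.0005 -0.0005  0.0065]
0.89 612 213 229 188 231
0.79 430 391 405 189 226
0.71 691 275 293 201 248
pred foot [395.73022474 224.5997441 ] z sens [395.15566115 228.85543756]
```

Emit:
carry_out --offset '[[0,-0.003,0.02],[0,-0.007,0.06],[0,-0.007,0.1],[0,-0.007,0.135],[0,-0.007,0.16],[0,-0.007,0.17],[0,-0.007,0.175],[0,-0.007,0.175]]' --turn '[[0,0,0],[0,0,0],[0,0,0],[0,0,0],[0,0,0],[0,0,0],[0,0,0],[0,0,0]]'

```text
clock: 26.4
tcp_pos: [0.4765, -0.2369, 0.0526]
orientation: [0.567, 3.09, -0.0]
contact_force: [-1.3, 0.3, -1.3]
grip_width: 0.0285
```

Emit:
carry_out --offset '[[0,0,0.004],[0,0,0.008],[0,0,0.012],[0,0,0.016],[0,0,0.019],[0,0,0.021],[0,0,0.021]]' --turn '[[0,0,0],[0,0,0],[0,0,0],[0,0,0],[0,0,0],[0,0,0],[0,0,0]]'

```text
clock: 27.1
tcp_pos: [0.4762, -0.2367, 0.0418]
orientation: [-0.568, -3.09, -0.0]
contact_force: [0.8, 1.1, -0.3]
grip_width: 0.0285
```

Emit:
carry_out --offset '[[0,0,0.001],[0,0,0.002],[0,0,0.003],[0,0,0.004],[0,0,0.004]]' --turn '[[0,0,0],[0,0,0],[0,0,0],[0,0,0],[0,0,0]]'

```text
clock: 27.6
tcp_pos: [0.4763, -0.2367, 0.0399]
orientation: [-0.568, -3.09, -0.0]
contact_force: [0.2, -1.0, -1.1]
grip_width: 0.0287
```

Emit:
carry_out --offset '[[0,0,0.001],[0,0,0.002],[0,0,0.003],[0,0,0.003]]' --turn '[[0,0,0],[0,0,0],[0,0,0],[0,0,0]]'

```text
clock: 28.0
tcp_pos: [0.4763, -0.2367, 0.0384]
orientation: [-0.568, -3.09, -0.0]
contact_force: [0.1, -0.4, -0.6]
grip_width: 0.0282
```

Emit:
carry_out --offset '[[0,0,0.001],[0,0,0.002],[0,0,0.003],[0,0,0.003]]' --turn '[[0,0,0],[0,0,0],[0,0,0],[0,0,0]]'

```text
clock: 28.4
tcp_pos: [0.4767, -0.237, 0.0381]
orientation: [0.568, 3.089, 0.001]
contact_force: [-3.3, 1.6, 11.8]
grip_width: 0.0283
```

Emit:
carry_out --offset '[[0,0,-0.001],[0,0,-0.001]]' --turn '[[0,0,0],[0,0,0]]'

```text
clock: 28.6
tcp_pos: [0.4766, -0.2369, 0.0382]
orientation: [0.568, 3.089, 0.0]
contact_force: [-2.4, 0.9, 8.8]
grip_width: 0.0285
```

Emit:
carry_out --offset '[[0,0,0],[0,0,0],[0,0,0],[0,0,0],[0,0,0],[0,0,0],[0,0,0]]' --turn '[[0,0,0],[0,0,0],[0,0,0],[0,0,0],[0,0,0],[0,0,0],[0,0,0]]' --hand 0

```text
clock: 29.3
tcp_pos: [0.4763, -0.2368, 0.0375]
orientation: [-0.568, -3.09, 0.0]
contact_force: [0.5, 0.4, -0.3]
grip_width: 0.086
```

Emit:
carry_out --offset '[[0,0,-0.02],[0,0,-0.06],[0,0,-0.12],[0,0,-0.2],[0,0,-0.28],[0,0,-0.34],[0,0,-0.36],[0,0,-0.36]]' --turn '[[0,0,0],[0,0,0],[0,0,0],[0,0,0],[0,0,0],[0,0,0],[0,0,0],[0,0,0]]'

```text
clock: 30.1
tcp_pos: [0.4771, -0.2371, 0.2192]
orientation: [0.567, 3.086, 0.0]
contact_force: [-0.5, 0.1, -0.7]
grip_width: 0.0857
```

```bash
python3 v1.py K "dict(scene=(190,150,250,190),top=(120,110,300,228))"; python3 m6.py "[.51,.2163,.085,.024]"
python3 - <<'E'
from g import *
f=grab('scene');print('pred foot/top in dish',proj(f,[[.476,-.237,.007],[.476,-.237,.087]]))
for d in outline_of('cartridge','scene'):
    m=d['region'];ys,xs=np.nonzero(m);print(round(d['score'],2),m.sum(),xs.min(),xs.max(),ys.min(),ys.max())
E
```

```text
manifold 0.84 543 228 253 179 211
cartridge 0.82 672 275 292 201 248
cartridge 0.81 589 213 229 188 231
cartridge 0.74 397 388 404 233 262
pred block [227.4 177.6] [254.3 212.3] knob [235.2 170.7] [246.6 184.4]
t 30.35 tcp [ 0.4754 -0.2364  0.2159] yaw 1.207 j [-0.07  0.25  0.49  1.92 -0.14  1.01  1.69] w 0.0852 F [-0.3 -0.3  0.4]
  offset [0.2562 0.8709 0.2723] turn [ 2.00e-04 -2.00e-03 -2.99e-01]
pred foot/top in dish [[391.78746317 267.17817051]
 [396.36000693 234.67829498]]
0.87 604 213 229 188 231
0.64 365 389 404 233 261
0.6 692 275 293 201 248
```

View pics/K.png

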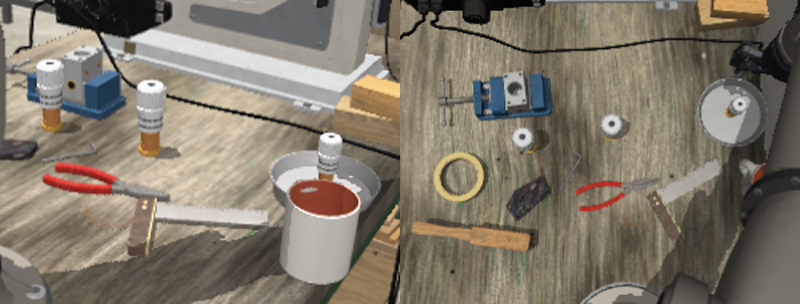

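The last picture shows the cartridge standing in the dish at about top crop (737,105), and the block seated in the vice with its bore open at (515,92). The mug, tape and look-alike cartridges are where they started, and the gripper is clear. I'm handing the job in.

```bash
python3 -c "
from g import *
o=r.get_obs();print(np.abs(o['qvel']).max(),o['contact_force'].round(1));print(r.hand_in())"
```

```text
0.007183234133622334 [ 0.3 -0.2 -0. ]
the job is handed in; nothing more can be done
None
```

The job is handed in, at about 30 s of the 72 s allowed. I gripped the block across its 40 mm sides, set it on the vice's rails and let go. I then twisted the cartridge back and forth by its knob while drawing it up. The block stayed down, and I stood the cartridge in the dish and let go.

**Last checks:**
- **Block:** its outline in the scene camera is within about 1–2 px of where I expect it for standing on the rails.
- **Cartridge:** it stands upright near the dish's centre, and the gripper is open about 180 mm above where it let go.
- **Forces:** the contact force is close to zero and the arm is still.
- **Bystanders:** the mug, the tape and the two look-alike cartridges appear unmoved. In the last top view the arm hides the mug, so that check rests on the scene camera.

**What disagreed:**
- **Fingertip height:** the cameras showed the fingertips about 35 mm higher than the reported TCP position and the text imply. I used the camera height, and the contact heights when setting down the block and the cartridge agreed with it.
- **Vice position:** the two cameras differed by about 2 mm in position and 0.03 rad in angle. I split the difference, and the block went in with only light side contact (about 3 N).

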